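Snap the heel cap onto the heel on the sprung jack and keep it pressed

TASK

Take the D-shaped cap that matches the outline of the wooden heel on the sprung jack, set it open side down on the heel's steel stud with its round nose over the heel's round nose, and press it down until it clicks. Keep pressing after the click, so that the cap's rim sits flush on the heel all round, and finish while your fingers still press straight down on the cap, holding the jack's sprung post at least half-way down its 12 mm travel: do not let go or back off at the end. Leave the other caps and everything else on the bench where they are.

Things in the scene. Friction and masses are not known exactly. Their poses are not given: they have to be found in the camera images.
- cap_center (a point): Cap to fit, at its centre (on its socket's axis, 11 mm above the rim, 11 mm below the top): grey plastic, D-shaped from above, 42 mm long (x) by 38 mm wide (y, parallel sides), 22 mm high, 30-55 g, lying closed side up. x points to the round nose (22 mm off; flat back 20 mm off), z up. Two wrong caps of the same plastic, one smaller, one rectangular, lie near; which lies where varies.
- cap: The same cap; origin at the centre of its rim, the open underside. Its socket is 17 mm deep, with a lip of 18 mm inner diameter, 3.5 mm high, at the rim; above the lip it is 29 mm wide.
- heel_face (a point): Centre of the heel's flat top face, at the stud's foot, 118 mm above the bench with the post up. The heel is a light wooden D-shaped block, upside down, fixed on the jack's post: 40 x 36 mm at this face, 48 x 44 mm at its lower end, 50 mm high; x points to its round nose, z up. Cap fully home: its rim on this face, its centre 11 mm above this point.
- stud_tip (a point): Tip of the steel stud, 16 mm above the heel's face: 15 mm diameter, tapering to 8 mm over the last 6 mm; four spring balls 8.5 mm above the face stand out to 24 mm across. The cap first stops on them, rim 12 to 13 mm above the face. Pushing past takes about 6 to 12 N; with the rim about 10 mm up it gives way and snaps nearly all the way down. Pushed off-centre, a loose cap tips.
- heel_nose (a point): Tip of the heel's round nose at its top face, 21 mm from the stud's axis. The cap's nose belongs above it.
- post (a joint): How far the jack's sprung post, with the heel, is pressed straight down: 0 = up, 0.012 m = bottomed. About 1 N starts it, then 1.5 N for each mm (6 mm takes about 10 N, bottoming about 19 N). It springs up when let go. The jack's base (100 mm square, fixed to the bench) does not move.
- small_cap_center (a point): Wrong cap: D-shaped but only 27 x 24 mm, 18 mm high; this is its centre. Leave it alone.
- square_cap_center (a point): Wrong cap: rectangular, 42 x 38 mm, 22 mm high; this is its centre. Leave it alone.
- last: Plastic shoe last (foot form), 240 mm long, 110 mm high, standing at the back; origin at the centre of its sole. Leave it alone.
- tape: Cardboard tape roll lying flat, 90 mm diameter, 24 mm high; origin at the centre of its underside. Leave it alone.
- jar: Amber glass jar, 60 mm diameter, 65 mm high; origin at the centre of its underside. Leave it alone.
- hammer: Hammer with a wooden handle, lying on the left; origin on its axis, at its underside. Leave it alone.
- brush: Hand brush with a wooden handle, lying on the right; origin on its axis, at its underside. Leave it alone.
Not all that is in view belongs to the job. What is shaped like the cap but purple is not meant.

How it is judged (in metres and radians):
On the way, in this order (a step that is already met when the one before it is completed fails the run):
1. the cap is set over the stud, above the heel (horizontal distance between cap_center and heel_face below 0.008 m and z of cap_center in the frame of heel_face between 0.0145 and 0.028 m and angle between cap_center's own z axis and vertical below 0.3 rad).
2. the cap has clicked onto the stud and is down on the heel, nose over nose (z of cap_center in the frame of heel_face between 0.008 and 0.0132 m and horizontal distance between cap_center and heel_face below 0.0035 m and angle between cap_center's own z axis and vertical below 0.09 rad and horizontal distance between cap_nose and heel_nose below 0.008 m), for 0.1 s.
At the end, for the whole second after the job is handed in: The matching cap is home on the heel (rim within 2.2 mm of the heel's face, centred on the stud within 3.5 mm, level within 5 degrees, nose within 8 mm of the heel's nose), at rest, the fingers bear on it with more than 4 N, and the sprung post is held more than 5 mm down (all of step 2 and value of joint post above 0.005 m and contact force between the fingers and cap above 4 N and linear speed of cap below 0.02 m/s); the arm keeps its last pose, push and grip.
It fails at once if one of the other caps is moved more than 25 mm (distance of any of small_cap_center, square_cap_center from where it was at the start of the episode above 0.025 m).
It fails at once if the shoe last, tape roll, jar, hammer or brush is moved more than 25 mm (distance of any of last, tape, jar, hammer, brush from where it was at the start of the episode above 0.025 m).
It also fails if it takes over 45 s, if anything falls off the work surface, if the arm or the gripper's body presses on something with over 40 N, if the wrist force passes 120 N, or if a joint passes its speed limit or range.

ROBOT

A 6-joint arm with a two-finger parallel gripper is mounted at the origin on the work surface. World frame = base frame: x ahead of the robot, y to its left, z up, the work surface at z = 0. Lengths are in m, angles in degrees, forces in N, time in s.
With the tool pointing down it reaches from about 0.25 to 0.725 m from the base axis. Payload 9.7 kg.
Tool frame: the origin (TCP) lies at the very end of the fingers, on their centre line; the grasp point (between the pads) lies 19 mm behind it (bot.grip_depth is the distance from the TCP to the grasp point, in m); z points along the fingers, y is the direction in which the jaws open and shut (so a half turn about z gives the same grasp; the last joint's range is limited). The gripper opens to 85 mm and grips with 20 to 120 N. Pads are 22 mm wide; open, the fingers measure 114 mm over their backs; the gripper's body (76 mm by 85 mm) begins 54 mm behind the grasp point. The pads swing forward as they close: fully open they stand 13 mm farther back than shut.
Start: joints at [-63.541, 4.979, 10.078, 95.1, 0, 90], TCP at [0.245, -0.492, 0.195] pointing down, gripper open.
Joint ranges: [-179.16, 179.16], [-48.56, 103.87], [-65.8, 70.77], [-126.05, 130.52], [-82.76, 87.17], [-180, 180]. Speed limits (degrees/s): [127.2, 127.2, 147.25, 180, 180, 180].

INTERFACE

Orientations are given as [roll, pitch, yaw] about the fixed x, y, z axes, in that order (R = Rz(yaw) Ry(pitch) Rx(roll)).
In Python, from workcell import bot, viewer gives the robot as it stands.
- The arm moves only by the tool arm_command, never from a script. Its argument "motion" is a list of rows, each a list of 3 entries, a list of its own where there are three numbers: the opening, from 0 (shut) to 1 (fully open), then the shift along the tool's x, y, z in units of 60 mm (1.0 is 60 mm), then the turn, a rotation vector about the tool's x, y, z in units of 6 degrees (1.0 is 6 degrees). A call has 1 to 12 rows; each row shifts and turns the commanded pose from where the row before left it, along the tool's axes as they then stand; what a row does not reach is not made up. A row lasts 1/8 s, in which the tool goes at most 62.5 mm and 10.7 degrees, less where a joint would pass 70% of its speed; a pose out of reach is approached as far as the arm can. A call is refused whole if a number of a shift passes 1 or a number of a turn 1, either way. A call with a gripper value outside its range is refused whole. The fingers move at their own pace and stop on an object; "newtons" is the grip in N (left out, the last holds). Time passes only in rows, so rows that do not move let the fingers close. It gives the time, the measured TCP pose, the force and the opening at its end, in the units of the state.
- bot.get_obs(): the state, without advancing time (a new reading comes with each control period).
- viewer.camera(name): name is "scene" or "top"; returns the picture (400x640x3 uint8, blue, green, red); there is no depth.
- viewer.calibration(name): a dict with "fx", "fy", "cx", "cy" (pixels), "T" (4x4, takes a point from camera to world coordinates). Camera axes: x right, y down, z forward; pixel columns grow to the right and rows downward; lengths in m; the calibration is good to about 2 mm. A picture is of the moment at which its call begins. calibration takes no time and is no camera call.
- bot.job_done(): hands the job in, once; it reports no verdict.
The state is a dict: "time": time; "q": joint angles; "qd": joint speeds; "joint_efforts": joint torques, N m; "ee_pos": TCP position; "tcp_rot": TCP orientation; "wrist_force": force on the tool from outside, world axes, zero at the start; "torque": the same for the moment, N m; "opening": finger opening in m.
Only numpy, scipy, OpenCV 4.12 (cv2) and the standard library are available. Lean on these libraries where they do the work, as an engineer would, in place of code of your own. Each camera call takes 0.05 s, during which the arm holds its last target.

## Working session

There is one attempt and no reset: what is moved stays moved. The work goes in short steps, Python scripts to look and compute and a tool call to move; the robot and the scene stay as the last step left them, time stands still between calls to the robot, and variables do not carry over. Pictures are saved under pics/ and viewed, and the job is handed in when it is done.

Besides the shell and the picture viewer there is one more tool, called after "Request:" as name(argument=value, ...), one argument or row to a line, values as JSON. arm_command: Moves the arm, as the interface text tells. Its arguments: {"type":"object","properties":{"motion":{"type":"array"},"newtons":{"type":"number"}},"required":["motion"]}

```bash
mkdir -p pics; ls; python3 - <<'E'
from workcell import bot, viewer
import cv2,numpy as np
for n in("scene","top"):
    cv2.imwrite(f"pics/{n}0.png",viewer.camera(n))
    c=viewer.calibration(n);print(n,c["fx"],c["fy"],c["cx"],c["cy"]);print(np.round(c["T"],4))
print(bot.get_obs(),bot.grip_depth)
E
```

```text
pics
scene 380.9958521787576 380.9958521787576 318.5063408597996 196.20330871807673
[[-0.2615  0.8301 -0.4925  1.1269]
 [ 0.9652  0.2231 -0.1366  0.1292]
 [-0.0035 -0.5111 -0.8595  1.0013]
 [ 0.      0.      0.      1.    ]]
top 407.79673073713093 407.79673073713093 316.99816156211546 192.8784579968556
[[ 1.900e-02 -9.821e-01  1.871e-01  3.718e-01]
 [-9.998e-01 -1.920e-02  6.000e-04 -2.380e-02]
 [ 3.000e-03 -1.871e-01 -9.823e-01  1.250e+00]
 [ 0.000e+00  0.000e+00  0.000e+00  1.000e+00]]
{'time': 0.1, 'q': array([-6.35397298e+01,  5.00720119e+00,  1.00370316e+01,  9.51013394e+01,
        1.07407928e-03,  9.00009017e+01]), 'qd': array([-0.09143247, -0.0939987 ,  0.07813778, -0.00832609, -0.04713455,
       -0.07420675]), 'joint_efforts': array([ 9.37281493e-05, -5.21559262e+01,  4.65652835e+01,  1.59762689e-02,
        7.59338354e-05,  1.50394027e-05]), 'ee_pos': array([ 0.2449493 , -0.49213309,  0.19434361]), 'tcp_rot': array([-1.79928491e+02, -1.07295311e-03,  2.64593672e+01]), 'wrist_force': array([0.16382584, 0.26049498, 0.04277122]), 'torque': array([ 0.00278414, -0.01240843, -0.02582788]), 'opening': 0.08499443062344046} 0.0187
```

View pics/scene0.png

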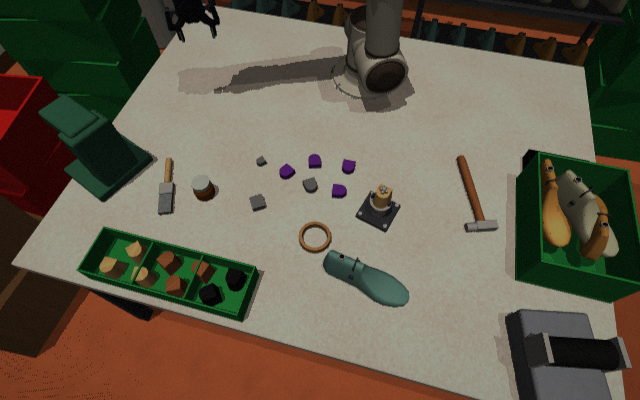

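View pics/top0.png

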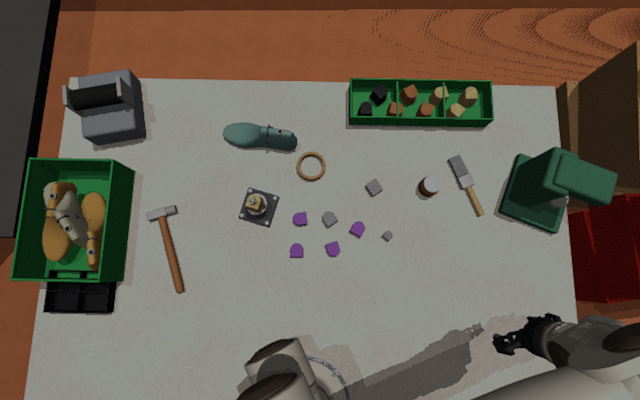

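Top-view candidates: grey at (330,218), (374,187) and (388,236, small), and purple at (300,219), (357,229), (333,249) and (296,251). The purple ones aren't meant. The likely match is (330,218), which I'll check in a close crop.

```bash
python3 - <<'E'
import cv2,numpy as np
t=cv2.imread("pics/top0.png");s=cv2.imread("pics/scene0.png")
def cr(i,x,y,w,h,W,H): return cv2.resize(i[y:y+h,x:x+w],(W,H),interpolation=cv2.INTER_CUBIC)
a=cr(t,310,170,100,75,400,300);b=cr(t,225,175,60,45,400,300)
c=cr(s,240,145,100,75,400,300);d=cr(s,350,170,60,45,400,300)
o=np.vstack([np.hstack([a,b]),np.hstack([c,d])]);o=np.clip(o*1.8,0,255).astype('uint8')
cv2.imwrite("pics/crop0.png",o)
E
```

```text
(no output)
```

View pics/crop0.png

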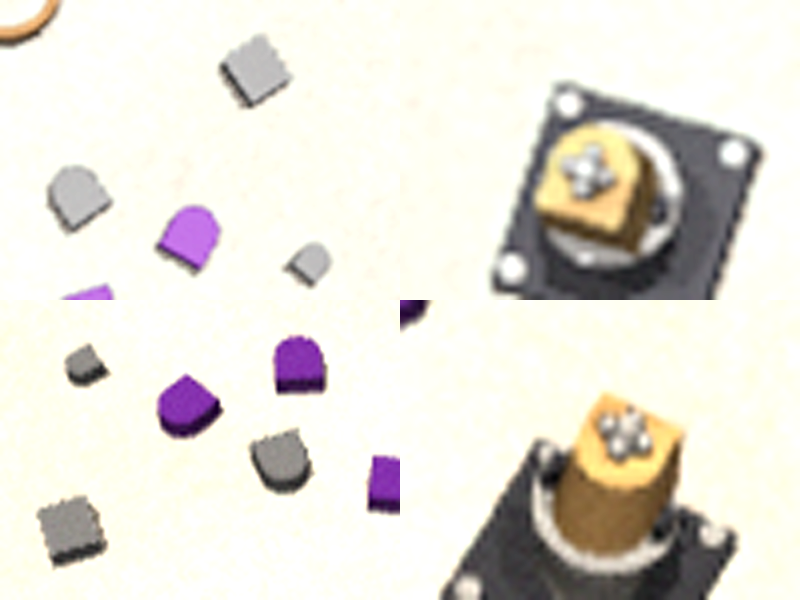

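The crop confirms it. Grey (330,218) is the large D, (374,187) is rectangular with four corners, and (388,236) is the small D. The heel is at about (256,202). Next I'll measure the cap and the heel.

```bash
cat > h.py <<'E'
import cv2,numpy as np
from workcell import bot,viewer
def ray(n,uv,z):
    c=viewer.calibration(n);T=c["T"];uv=np.atleast_2d(np.asarray(uv,float))
    d=np.c_[(uv[:,0]-c["cx"])/c["fx"],(uv[:,1]-c["cy"])/c["fy"],np.ones(len(uv))]@T[:3,:3].T
    o=T[:3,3];return o+d*((z-o[2])/d[:,2])[:,None]
def proj(n,p):
    c=viewer.calibration(n);q=np.linalg.inv(c["T"])@np.r_[p,1];return c["fx"]*q[0]/q[2]+c["cx"],c["fy"]*q[1]/q[2]+c["cy"]
def contour(img,x,y,w,h,fn,k=6):
    u=cv2.resize(img[y:y+h,x:x+w],None,fx=k,fy=k,interpolation=cv2.INTER_CUBIC)
    m=fn(u).astype('uint8')*255
    cs=cv2.findContours(m,cv2.RETR_EXTERNAL,cv2.CHAIN_APPROX_NONE)[0]
    c=max(cs,key=cv2.contourArea)[:,0,:].astype(float)
    vis=u.copy();cv2.drawContours(vis,[c.astype(int)],-1,(0,0,255),1)
    return (c+.5)/k-.5+[x,y],vis
E
python3 - <<'E'
from h import *
t=cv2.imread("pics/top0.png");s=cv2.imread("pics/scene0.png")
for p in [(330,218),(333,214),(327,222),(340,215),(318,228)]: print('top cap',p,t[p[1],p[0]])
for y in range(210,228): print(y,[int(v) for v in cv2.cvtColor(t,6)[y,320:342]])
print()
for y in range(192,216): print(y,[tuple(int(q) for q in v[::2]) for v in t[y,244:270]])
print()
for y in range(176,196): print(y,[int(v) for v in cv2.cvtColor(s,6)[y,300:322]])
E
```

```text
top cap (330, 218) [108 108 108]
top cap (333, 214) [95 96 97]
top cap (327, 222) [108 108 109]
top cap (340, 215) [140 148 145]
top cap (318, 228) [140 148 144]
210 [145, 146, 146, 145, 146, 146, 146, 146, 147, 148, 146, 146, 144, 142, 142, 143, 145, 144, 143, 144, 143, 142]
211 [144, 145, 144, 144, 146, 137, 128, 128, 121, 119, 124, 137, 145, 142, 142, 145, 144, 143, 143, 144, 143, 142]
212 [143, 145, 145, 146, 137, 112, 104, 110, 104, 102, 105, 111, 119, 136, 145, 144, 144, 144, 142, 142, 142, 143]
213 [147, 145, 146, 137, 116, 102, 103, 108, 108, 108, 107, 103, 96, 112, 136, 144, 144, 142, 141, 141, 144, 145]
214 [145, 146, 142, 120, 103, 107, 107, 107, 108, 107, 108, 109, 102, 96, 124, 145, 142, 141, 141, 144, 145, 146]
215 [144, 144, 130, 107, 106, 107, 107, 107, 109, 107, 107, 108, 109, 102, 120, 142, 144, 143, 142, 145, 146, 146]
216 [145, 132, 101, 97, 108, 108, 106, 108, 108, 108, 107, 108, 107, 108, 112, 119, 135, 143, 142, 143, 145, 144]
217 [146, 124, 86, 97, 108, 106, 109, 108, 108, 108, 108, 108, 110, 107, 107, 100, 125, 145, 143, 144, 145, 144]
218 [147, 126, 82, 93, 
[... 9186 characters left out ...]
5, 51, 38, 25, 29, 102, 155, 155, 160, 158]
190 [149, 151, 152, 150, 153, 95, 28, 30, 39, 41, 39, 38, 27, 28, 28, 26, 71, 151, 154, 152, 152, 157]
191 [151, 154, 150, 152, 151, 136, 65, 38, 31, 32, 30, 32, 30, 28, 26, 64, 126, 148, 153, 150, 153, 153]
192 [149, 152, 152, 153, 150, 151, 127, 91, 69, 40, 44, 41, 54, 50, 86, 130, 151, 153, 154, 148, 151, 152]
193 [153, 153, 150, 148, 148, 151, 151, 155, 129, 99, 98, 97, 108, 111, 155, 150, 151, 152, 155, 155, 154, 154]
194 [152, 151, 151, 153, 154, 151, 154, 156, 156, 155, 157, 155, 153, 151, 153, 151, 155, 154, 155, 156, 154, 153]
195 [156, 155, 156, 152, 152, 153, 154, 156, 154, 153, 153, 156, 155, 154, 153, 155, 155, 152, 155, 156, 156, 152]
```

```bash
cat >> h.py <<'E'
def dpose(P,L,W,noseoff):
    # P: Nx2 outline (m). rect + nose dir from which end is narrower
    P=P.astype(np.float32);r=cv2.minAreaRect(P*1000)
    box=cv2.boxPoints(r)/1000;best=None
    for a in np.radians([r[2],r[2]+90,r[2]+180,r[2]+270]):
        x=np.array([np.cos(a),np.sin(a)]);y=np.array([-x[1],x[0]])
        u=P@x;v=P@y;lx,ly=np.ptp(u),np.ptp(v)
        m=u>u.max()-0.15*lx;spread=np.ptp(v[m])   # width at the end: nose is the narrowest
        mb=u<u.min()+0.15*lx
        sc=spread-np.ptp(v[mb])
        if best is None or sc<best[0]: best=(sc,np.degrees(a),x,y,u,v,lx,ly)
    sc,a,x,y,u,v,lx,ly=best
    cu=(u.max()+u.min())/2-(noseoff-L/2);cv_=(v.max()+v.min())/2
    return x*cu+y*cv_,(a+180)%360-180,lx,ly,sc
E
python3 - <<'E'
from h import *
t=cv2.imread("pics/top0.png");s=cv2.imread("pics/scene0.png")
vs=[]
g=lambda u:cv2.cvtColor(u,6)
c,v=contour(t,312,203,35,32,lambda u:(g(u)>91)&(g(u)<126));vs.append(v)
h=c
print('cap top',dpose(ray('top',c,.022)[:,:2],.042,.038,.022))
c,v=contour(s,293,170,35,32,lambda u:(g(u)>64)&(g(u)<118));vs.append(v)
print('cap scene',dpose(ray('scene',c,.022)[:,:2],.042,.038,.022))
f=lambda u:((u[...,2].astype(int)-u[...,0]>22)&(u[...,2]>100))
c,v=contour(t,238,188,32,28,f);vs.append(v)
c=cv2.convexHull(c.astype(np.float32))[:,0]
print('heel top',dpose(ray('top',c,.118)[:,:2],.040,.036,.021))
c,v=contour(s,364,178,35,35,lambda u:((u[...,2].astype(int)-u[...,0]>22)&(u[...,2]>100)));vs.append(v)
c=cv2.convexHull(c.astype(np.float32))[:,0]
print('heel scene',dpose(ray('scene',c,.118)[:,:2],.040,.036,.021))
o=np.zeros((440,800,3),'uint8')
for i,v in enumerate(vs):
    o[(i//2)*220:(i//2)*220+v.shape[0],(i%2)*400:(i%2)*400+v.shape[1]]=np.clip(v*1.6,0,255)
cv2.imwrite("pics/m1.png",o)
E
```

```text
cap top (array([ 0.52576624, -0.05936652]), np.float64(34.2593879699707), np.float64(0.04812049824938813), np.float64(0.046330081818354685), np.float64(-0.013328898063094508))
cap scene (array([ 0.53455948, -0.061183  ]), np.float64(36.691444396972656), np.float64(0.056971870289392934), np.float64(0.044455694230992604), np.float64(-0.010358336332859264))
heel top (array([0.56123275, 0.15646822]), np.float64(-16.19188690185547), np.float64(0.041419769026635134), np.float64(0.03853791481541846), np.float64(-0.011983041729639043))
heel scene (array([0.55307763, 0.14733597]), np.float64(-80.95328998565674), np.float64(0.09611352224666565), np.float64(0.08201351188384987), np.float64(-0.010753246126503191))
```

View pics/m1.png

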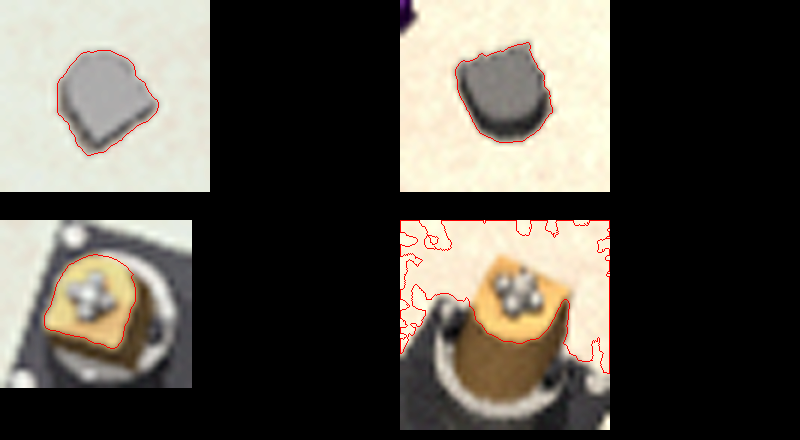

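```bash
cat > m.py <<'E'
from h import *
t=cv2.imread("pics/top0.png");s=cv2.imread("pics/scene0.png")
vs=[]
def op(m,n=9): return cv2.morphologyEx(m.astype('uint8'),cv2.MORPH_OPEN,cv2.getStructuringElement(2,(n,n)))
g=lambda u:cv2.cvtColor(u,6)
rb=lambda u:u[...,2].astype(int)-u[...,0]
out=[]
for n,im,w,fn in (('top',t,(312,203,35,32),lambda u:op((g(u)>88)&(g(u)<127))),('scene',s,(293,170,35,32),lambda u:op((g(u)>60)&(g(u)<117),13))):
    c,v=contour(im,*w,fn);vs.append(v)
    print('cap',n,dpose(ray(n,cv2.convexHull(c.astype(np.float32))[:,0],.022)[:,:2],.042,.038,.022))
for n,im,w,fn in (('top',t,(238,188,32,28),lambda u:op((rb(u)>22)&(u[...,2]>97))),('scene',s,(364,178,35,35),lambda u:op((rb(u)>32)&(u[...,2]>118)))):
    c,v=contour(im,*w,fn);vs.append(v)
    print('heel',n,dpose(ray(n,cv2.convexHull(c.astype(np.float32))[:,0],.118)[:,:2],.040,.036,.021))
o=np.zeros((440,800,3),'uint8')
for i,v in enumerate(vs):
    o[(i//2)*220:(i//2)*220+v.shape[0],(i%2)*400:(i%2)*400+v.shape[1]]=np.clip(v*1.6,0,255)
cv2.imwrite("pics/m2.png",o)
E
python3 m.py
```

```text
cap top (array([ 0.53099771, -0.06114286]), np.float64(33.47153091430664), np.float64(0.041463250557545794), np.float64(0.0374273371329813), np.float64(-0.013309495099210256))
cap scene (array([ 0.52829159, -0.06391518]), np.float64(36.210655212402344), np.float64(0.04205587707192043), np.float64(0.03924565171920841), np.float64(-0.015498387541717673))
heel top (array([0.56121366, 0.1564721 ]), np.float64(-16.23186492919922), np.float64(0.04145889940046904), np.float64(0.03883433853739943), np.float64(-0.010141670657001944))
heel scene (array([0.55834568, 0.15392325]), np.float64(-16.976715087890625), np.float64(0.04284485310721414), np.float64(0.03966866570943833), np.float64(-0.016227068907012088))
```

View pics/m2.png

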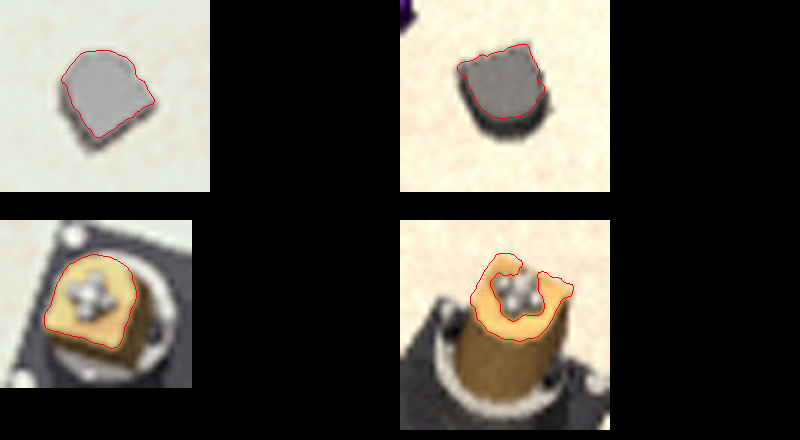

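Both views agree to within about 3 mm: the cap is at (0.530,-0.0625) with yaw 34.5°, and the heel is at (0.560,0.155) with yaw -16.5°. The outlines come out at the stated sizes. I'll move above the cap now.

Request:
arm_command(
  motion=[
    [0.7, [0.744, -0.43, 0], [0, 0, 0]],
    [0.7, [0.744, -0.43, 0], [0, 0, 0]],
    [0.7, [0.744, -0.43, 0], [0, 0, 0]],
    [0.7, [0.744, -0.43, 0], [0, 0, 0]],
    [0.7, [0.744, -0.43, 0], [0, 0, 0]],
    [0.7, [0.744, -0.43, 0], [0, 0, 0]],
    [0.7, [0.744, -0.43, 0], [0, 0, 0]],
    [0.7, [0.744, -0.43, 0], [0, 0, 0]],
    [0.7, [0.744, -0.43, 0], [0, 0, 0]],
    [0.7, [0.744, -0.43, 0], [0, 0, 0]],
    [0.7, [0, 0, 0.5], [0, 0, -0.67]],
    [0.7, [0, 0, 0.5], [0, 0, -0.67]],
  ],
  newtons=60,
)

```text
time: 1.6
ee_pos: [0.53, -0.0617, 0.1338]
tcp_rot: [-180.0, 0.0, 34.7]
wrist_force: [0.1, -0.0, -0.8]
opening: 0.0598
```

Request:
arm_command(
  motion=[
    [0.7, [0, 0, 0.6], [0, 0, 0]],
    [0.7, [0, 0, 0.6], [0, 0, 0]],
    [0.7, [0, 0, 0.3], [0, 0, 0]],
    [0.7, [0, 0, 0], [0, 0, 0]],
  ],
)

```text
time: 2.1
ee_pos: [0.529, -0.0624, 0.0441]
tcp_rot: [-179.9, 0.1, 34.5]
wrist_force: [-0.4, 0.2, -0.1]
opening: 0.06
```

```bash
cat > look.py <<'E'
import sys
from h import *
k=sys.argv[1];cx=[int(a) for a in sys.argv[2:6]]
a,b=viewer.camera('top'),viewer.camera('scene')
cv2.imwrite(f'pics/t{k}.png',a);cv2.imwrite(f'pics/s{k}.png',b)
f=lambda i,x,y:cv2.resize(i[y-40:y+40,x-40:x+40],(400,400),interpolation=cv2.INTER_CUBIC)
o=np.hstack([f(a,*cx[:2]),f(b,*cx[2:])]);cv2.imwrite(f'pics/c{k}.png',np.clip(o*1.6,0,255).astype('uint8'))
o=bot.get_obs();print(o['time'],o['ee_pos'].round(4),o['tcp_rot'].round(2),o['wrist_force'].round(2),round(o['opening'],4))
E
python3 look.py 1 330 218 310 185
```

```text
2.2 [ 0.5304 -0.0626  0.0463] [ 1.7995e+02 -6.0000e-02  3.4500e+01] [ 0.43 -0.72 -0.12] 0.06
```

View pics/c1.png

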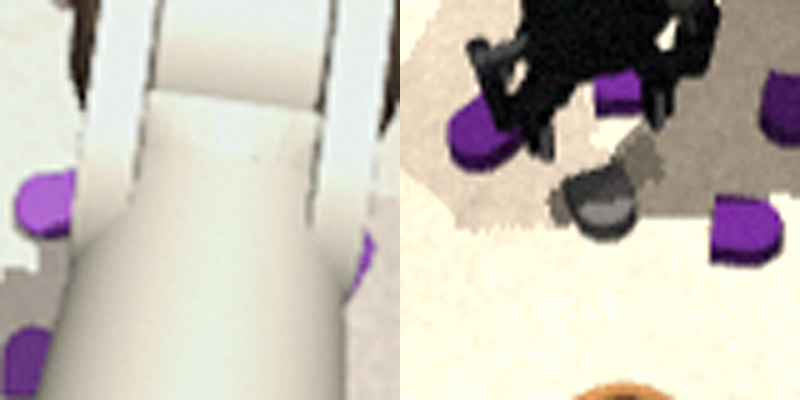

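```bash
python3 - <<'E'
from h import *
for z in(.0463,.052,.058): print(proj('scene',[.5304,-.0626,z]))
# heads-up: cap top center in scene
print(proj('scene',[.5296,-.0625,.022]))
y=np.array([.566,-.824,0])
for s in(.03,-.03): print(proj('scene',np.array([.5304,-.0626,.052])+s*y))
E
```

```text
(np.float64(309.89171082519545), np.float64(179.5501188146799))
(np.float64(309.84788113278944), np.float64(178.50127342365244))
(np.float64(309.8013343139945), np.float64(177.38740714533589))
(np.float64(310.1774118648191), np.float64(183.7158902844579))
(np.float64(300.27616891068647), np.float64(181.31371052349897))
(np.float64(319.33592278947253), np.float64(175.71342107906094))
```

```bash
python3 - <<'E'
from h import *
b=cv2.imread('pics/s1.png')
r=b[150:200,278:343];o=cv2.resize(r,None,fx=12,fy=12,interpolation=cv2.INTER_NEAREST).astype(float)
o=np.clip(255*(o/255)**.5,0,255).astype('uint8')
y=np.array([.566,-.824,0]);x=np.array([.824,.566,0])
def mk(p,col):
    u,v=proj('scene',p);cv2.circle(o,(int((u-278+.5)*12),int((v-150+.5)*12)),4,col,-1)
for z,c in((.0463,(0,0,255)),(.056,(0,255,0)),(.068,(255,0,0))):
    for s in(.03,-.03):
        for w in(.011,-.011): mk(np.array([.5304,-.0626,z])+s*y+w*x,c)
cv2.imwrite('pics/z1.png',o)
E
```

```text
(no output)
```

View pics/z1.png

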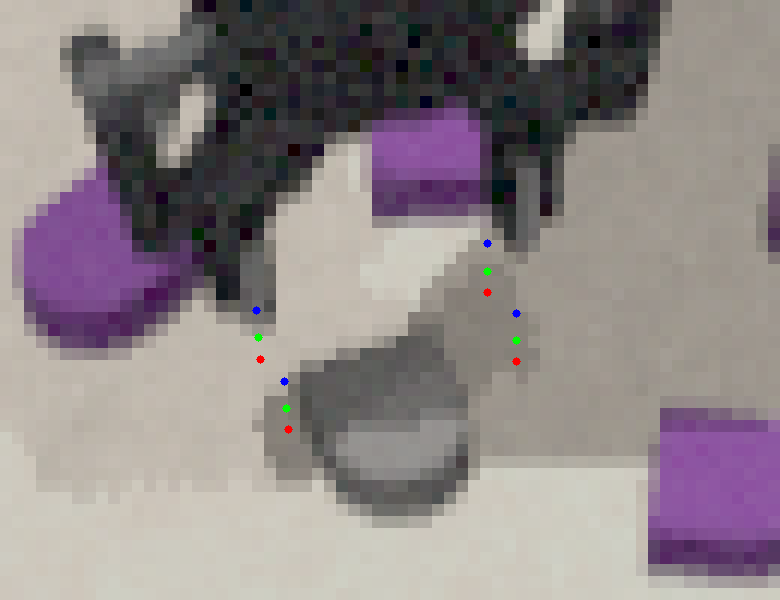

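```bash
python3 - <<'E'
from h import *
outs=[]
for n,x0,y0 in(('scene',160,0),('top',485,310)):
    b=cv2.imread(f'pics/{n}0.png');r=b[y0:y0+55,x0:x0+65]
    o=cv2.resize(r,None,fx=6,fy=10,interpolation=cv2.INTER_NEAREST)
    o=cv2.resize(r,None,fx=6,fy=6,interpolation=cv2.INTER_NEAREST).astype(float)
    o=np.clip(255*(o/255)**.5,0,255).astype('uint8')
    a=np.radians(26.46);x=np.array([np.cos(a),np.sin(a),0]);y=np.array([np.sin(a),-np.cos(a),0])
    for z,c in((.195,(0,0,255)),(.208,(0,255,0)),(.235,(255,0,0))):
        for s in(.0425,-.0425,.057,-.057):
            for w in(.011,-.011):
                u,v=proj(n,np.array([.245,-.492,z])+s*y+w*x);cv2.circle(o,(int((u-x0+.5)*6),int((v-y0+.5)*6)),3,c,-1)
    outs.append(o)
cv2.imwrite('pics/g0.png',np.hstack(outs))
E
```

```text
(no output)
```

View pics/g0.png

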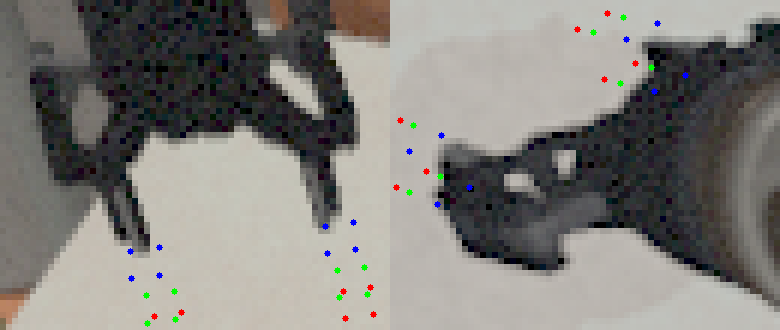

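```bash
cat >> h.py <<'E'
def tri(a,b):
    def P(n):
        c=viewer.calibration(n);K=np.array([[c["fx"],0,c["cx"]],[0,c["fy"],c["cy"]],[0,0,1]]);return K@np.linalg.inv(c["T"])[:3]
    X=cv2.triangulatePoints(P('scene'),P('top'),np.array(a,float).reshape(2,1),np.array(b,float).reshape(2,1));X=(X[:3]/X[3]).ravel();return X
E
python3 - <<'E'
from h import *
for a,b in(((198.5,38.8),(513.3,330)),((182.5,41.2),(530.8,320.8)),((182.5,41.2),(495.8,339)),((214.5,36.5),(495.8,339))):
    X=tri(a,b);print(X.round(4),proj('scene',X),proj('top',X))
E
```

```text
[ 0.2426 -0.4954  0.2413] (np.float64(198.79269535723233), np.float64(38.842419811936736)) (np.float64(513.6169936409676), np.float64(329.87474588853024))
[ 0.2642 -0.5393  0.2399] (np.float64(182.80404903786578), np.float64(41.24718764368879)) (np.float64(531.1253265009523), np.float64(320.6635004564204))
[ 0.2404 -0.5004  0.2295] (np.float64(198.62470397672035), np.float64(41.41416696000209)) (np.float64(513.4404657957274), np.float64(330.15520624505376))
[ 0.2215 -0.4515  0.2427] (np.float64(214.61003975009066), np.float64(36.51498193005048)) (np.float64(495.9205798169142), np.float64(338.95540022557003))
```

The rendered fingertips triangulate about 33 mm higher than the reported TCP plus the stated swing-back would put them, though they agree horizontally. I'll go down to the stated height, which is safe either way, and look again.

Request:
arm_command(
  motion=[
    [0.7, [0, 0, 0.3], [0, 0, 0]],
    [0.7, [0, 0, 0.3], [0, 0, 0]],
    [0.7, [0, 0, 0], [0, 0, 0]],
  ],
)

```text
time: 2.58
ee_pos: [0.5283, -0.0624, 0.0068]
tcp_rot: [-179.9, 0.1, 34.5]
wrist_force: [-0.1, -0.4, -0.1]
opening: 0.0597
```

```bash
python3 look.py 2 330 218 310 185; python3 - <<'E'
from h import *
b=cv2.imread('pics/s2.png')
r=b[150:200,278:343];o=cv2.resize(r,None,fx=12,fy=12,interpolation=cv2.INTER_NEAREST).astype(float)
cv2.imwrite('pics/z2.png',np.clip(255*(o/255)**.5,0,255).astype('uint8'))
E
```

```text
2.675 [ 0.5295 -0.0625  0.0087] [-1.7998e+02  3.0000e-02  3.4500e+01] [-0.43 -0.17  0.85] 0.0596
```

View pics/z2.png

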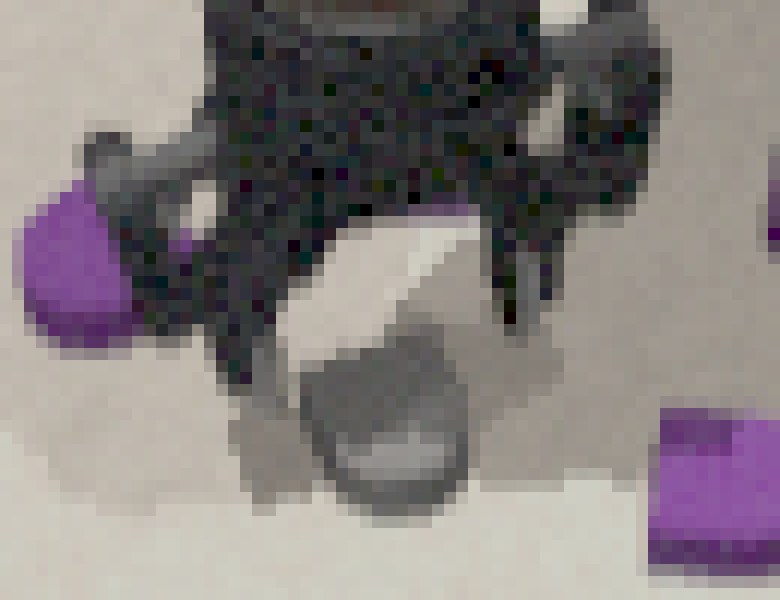

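The tips still look about 20 mm above the cap's top. I'll keep going down in small steps and watch the wrist force.

Request:
arm_command(
  motion=[
    [0.7, [0, 0, 0.1], [0, 0, 0]],
    [0.7, [0, 0, 0.1], [0, 0, 0]],
    [0.7, [0, 0, 0], [0, 0, 0]],
    [0.7, [0, 0, 0], [0, 0, 0]],
  ],
)

```text
time: 3.18
ee_pos: [0.5298, -0.0625, -0.003]
tcp_rot: [-180.0, -0.0, 34.5]
wrist_force: [-0.1, -1.0, -0.1]
opening: 0.0599
```

Request:
arm_command(
  motion=[
    [0.7, [0, 0, 0.05], [0, 0, 0]],
    [0.7, [0, 0, 0.05], [0, 0, 0]],
    [0.7, [0, 0, 0.05], [0, 0, 0]],
    [0.7, [0, 0, 0], [0, 0, 0]],
  ],
)

```text
time: 3.68
ee_pos: [0.5295, -0.0625, -0.0124]
tcp_rot: [-180.0, 0.0, 34.5]
wrist_force: [-0.8, -0.3, -0.2]
opening: 0.0599
```

Request:
arm_command(
  motion=[
    [0.7, [0, 0, 0.05], [0, 0, 0]],
    [0.7, [0, 0, 0.05], [0, 0, 0]],
    [0.7, [0, 0, 0], [0, 0, 0]],
  ],
)

```text
time: 4.05
ee_pos: [0.5295, -0.0625, -0.0183]
tcp_rot: [-180.0, 0.0, 34.5]
wrist_force: [-0.8, 1.3, -0.0]
opening: 0.0601
```

```bash
python3 look.py 3 330 218 310 185; python3 - <<'E'
from h import *
b=cv2.imread('pics/s3.png')
r=b[150:200,278:343];o=cv2.resize(r,None,fx=12,fy=12,interpolation=cv2.INTER_NEAREST).astype(float)
cv2.imwrite('pics/z3.png',np.clip(255*(o/255)**.5,0,255).astype('uint8'))
E
```

```text
4.15 [ 0.5297 -0.0625 -0.018 ] [-180.     0.    34.5] [-0.    0.01 -0.96] 0.0597
```

View pics/z3.png

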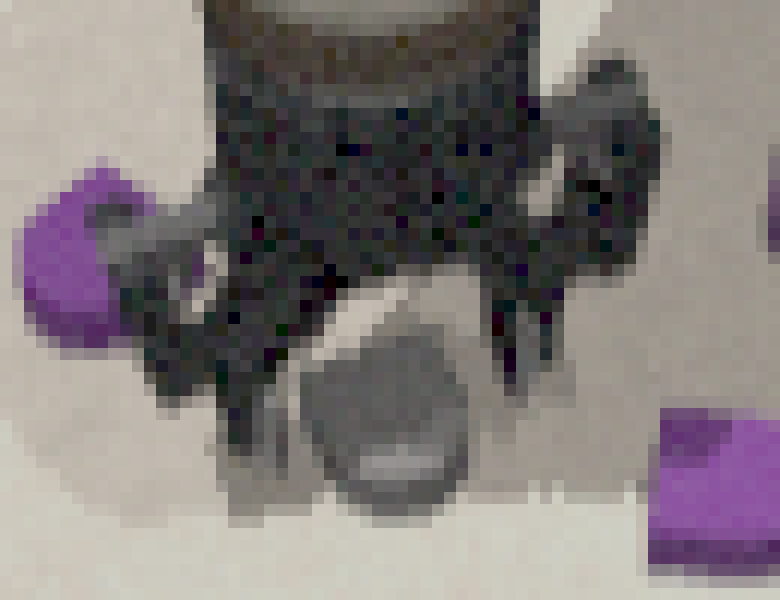

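Request:
arm_command(
  motion=[
    [0.7, [0, 0, 0.05], [0, 0, 0]],
    [0.7, [0, 0, 0.04], [0, 0, 0]],
    [0.7, [0, 0, 0], [0, 0, 0]],
  ],
)

```text
time: 4.53
ee_pos: [0.5295, -0.0625, -0.0237]
tcp_rot: [-180.0, 0.0, 34.5]
wrist_force: [0.1, -0.3, 0.6]
opening: 0.0598
```

Request:
arm_command(
  motion=[
    [0.52, [0, 0, 0], [0, 0, 0]],
    [0.52, [0, 0, 0], [0, 0, 0]],
    [0.52, [0, 0, 0], [0, 0, 0]],
  ],
  newtons=30,
)

```text
time: 4.9
ee_pos: [0.5298, -0.0625, -0.0234]
tcp_rot: [180.0, 0.0, 34.5]
wrist_force: [0.4, -0.5, 0.2]
opening: 0.0446
```

```bash
python3 look.py 4 330 218 310 185; python3 - <<'E'
from h import *
b=cv2.imread('pics/s4.png')
r=b[150:200,278:343];o=cv2.resize(r,None,fx=12,fy=12,interpolation=cv2.INTER_NEAREST).astype(float)
cv2.imwrite('pics/z4.png',np.clip(255*(o/255)**.5,0,255).astype('uint8'))
E
```

```text
5.0 [ 0.5298 -0.0625 -0.0234] [180.   -0.   34.5] [ 0.52 -0.33  0.57] 0.0445
```

View pics/z4.png

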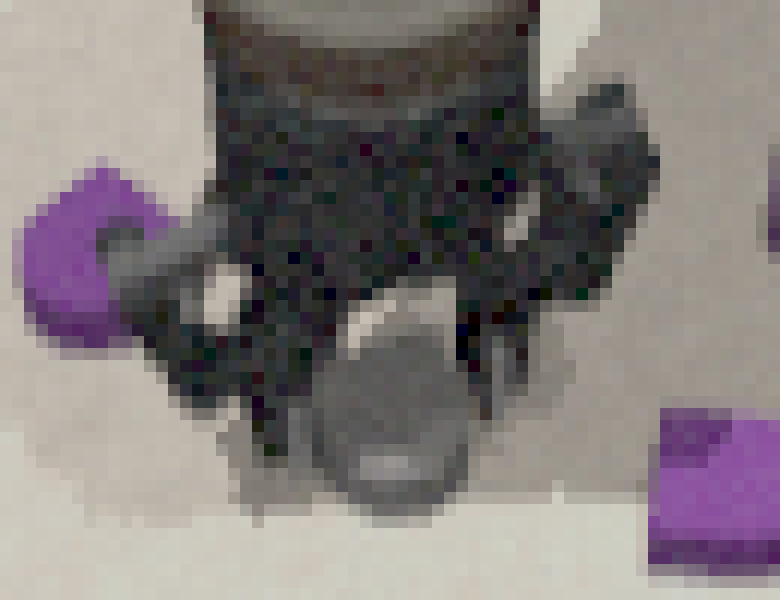

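The fingers straddle the cap. I'll go down 3 mm more, then grip.

Request:
arm_command(
  motion=[
    [0.52, [0, 0, 0.05], [0, 0, 0]],
    [0.52, [0, 0, 0], [0, 0, 0]],
    [0.2, [0, 0, 0], [0, 0, 0]],
    [0.2, [0, 0, 0], [0, 0, 0]],
    [0.2, [0, 0, 0], [0, 0, 0]],
    [0.2, [0, 0, 0], [0, 0, 0]],
  ],
  newtons=60,
)

```text
time: 5.75
ee_pos: [0.5299, -0.0625, -0.0262]
tcp_rot: [180.0, -0.0, 34.5]
wrist_force: [-0.7, 0.3, 3.3]
opening: 0.0361
```

Request:
arm_command(
  motion=[
    [0.2, [0, 0, -0.2], [0, 0, 0]],
    [0.2, [0, 0, -0.5], [0, 0, 0]],
    [0.2, [0, 0, -0.7], [0, 0, 0]],
    [0.2, [0, 0, -0.7], [0, 0, 0]],
    [0.2, [0, 0, -0.6], [0, 0, 0]],
    [0.2, [0, 0, -0.2], [0, 0, 0]],
    [0.2, [0, 0, 0], [0, 0, 0]],
  ],
)

```text
time: 6.62
ee_pos: [0.53, -0.0626, 0.1477]
tcp_rot: [180.0, -0.0, 34.5]
wrist_force: [0.3, 0.0, -1.6]
opening: 0.036
```

```bash
python3 look.py 5 330 218 308 155; python3 - <<'E'
from h import *
b=cv2.imread('pics/s5.png')
r=b[115:190,265:355];o=cv2.resize(r,None,fx=8,fy=8,interpolation=cv2.INTER_NEAREST).astype(float)
cv2.imwrite('pics/z5.png',np.clip(255*(o/255)**.5,0,255).astype('uint8'))
E
```

```text
6.725 [ 0.5292 -0.0624  0.146 ] [-1.7992e+02  9.0000e-02  3.4500e+01] [ 0.09 -0.31 -1.11] 0.0361
```

View pics/z5.png

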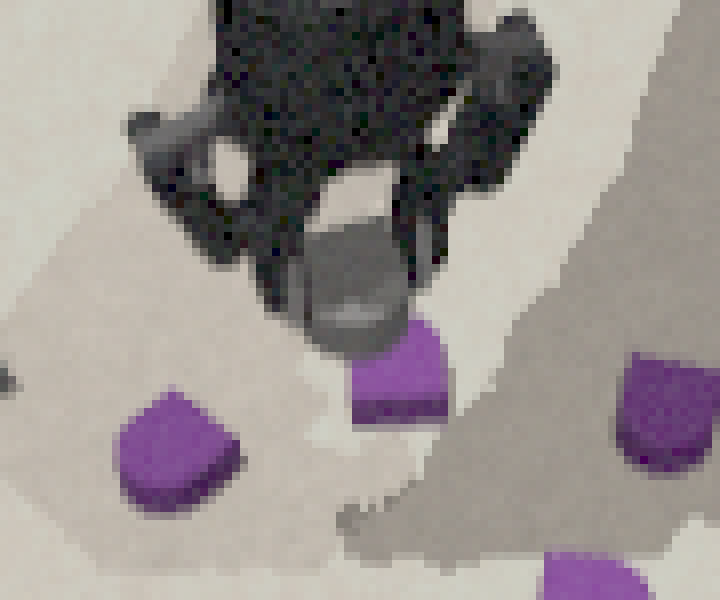

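Request:
arm_command(
  motion=[
    [0.2, [0.494, -0.541, 0], [0, 0, 0]],
    [0.2, [0.494, -0.541, 0], [0, 0, 0]],
    [0.2, [0.494, -0.541, 0], [0, 0, 0]],
    [0.2, [0.494, -0.541, 0], [0, 0, 0]],
    [0.2, [0.492, -0.539, 0], [0, 0, 0]],
    [0.2, [0, 0, 0], [0, 0, 1]],
    [0.2, [0, 0, 0], [0, 0, 1]],
    [0.2, [0, 0, 0], [0, 0, 1]],
    [0.2, [0, 0, 0], [0, 0, 1]],
    [0.2, [0, 0, 0], [0, 0, 1]],
    [0.2, [0, 0, 0], [0, 0, 1]],
  ],
  newtons=80,
)

```text
time: 8.1
ee_pos: [0.5713, 0.0778, 0.1457]
tcp_rot: [-176.5, 0.6, 5.9]
wrist_force: [0.2, 0.2, 0.1]
opening: 0.0354
```

Request:
arm_command(
  motion=[
    [0.2, [0, 0, 0], [0, 0, 1]],
    [0.2, [0, 0, 0], [0, 0, 1]],
    [0.2, [0, 0, 0], [0, 0, 0.5]],
    [0.2, [0, 0, 0.3], [0, 0, 0]],
    [0.2, [0, 0, 0], [0, 0, 0]],
    [0.2, [0, 0, 0], [0, 0, 0]],
  ],
)

```text
time: 8.85
ee_pos: [0.5711, 0.0119, 0.1302]
tcp_rot: [-173.7, 1.6, -2.3]
wrist_force: [-1.2, -0.2, -0.9]
opening: 0.0351
```

```bash
python3 look.py 6 256 202 380 190; python3 - <<'E'
from h import *
b=cv2.imread('pics/s6.png')
r=b[155:230,340:430];o=cv2.resize(r,None,fx=8,fy=8,interpolation=cv2.INTER_NEAREST).astype(float)
cv2.imwrite('pics/z6.png',np.clip(255*(o/255)**.5,0,255).astype('uint8'))
E
```

```text
8.95 [0.5714 0.0118 0.1306] [-173.66    1.56   -2.31] [ 0.45 -0.91 -1.24] 0.035
```

View pics/z6.png

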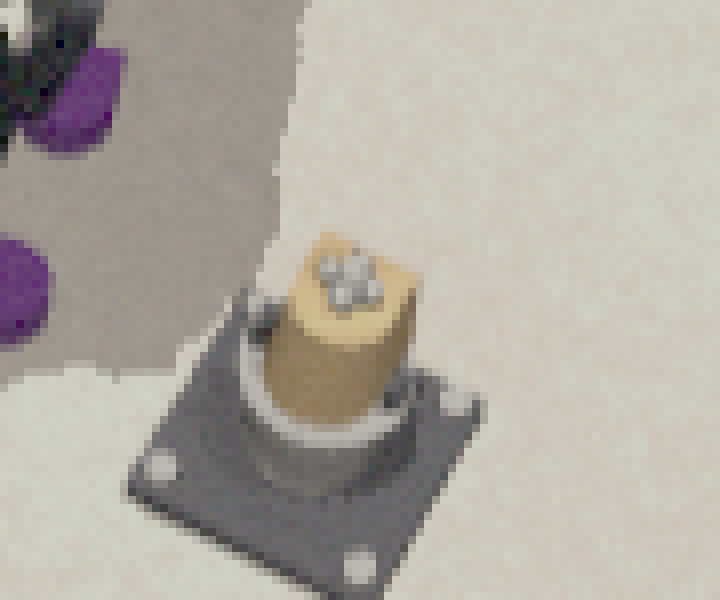

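View pics/t6.png

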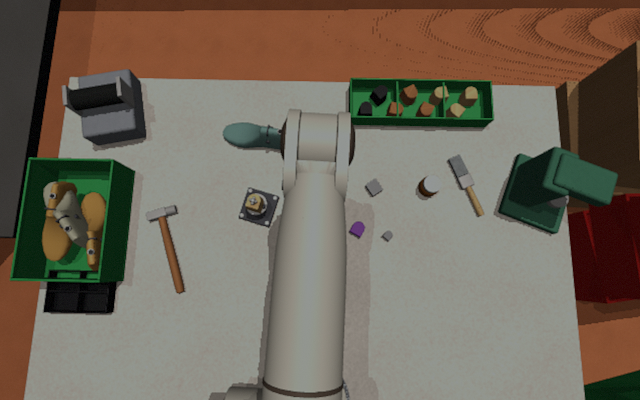

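The tool hasn't followed: y is 0.012 and it's rolled 6°. I'll check the joints.

```bash
python3 -c "
from workcell import bot
o=bot.get_obs();print(o['q'].round(2),o['ee_pos'],o['tcp_rot'],o['joint_efforts'].round(1),o['qd'].round(2),o['torque'])"
```

```text
[ -2.37   8.68   6.77  89.66   6.34 179.94] [0.57139912 0.01184664 0.1305963 ] [-173.6598113     1.56229763   -2.3144843 ] [ -0.1 -56.3  46.6   0.3   0.4   0. ] [-0.11 -0.13  0.03  0.03 -0.03  0.03] [-0.10976261 -0.03405903  0.01970391]
```

Joint 6 is against its +180° limit. Going the other way round by about -328° reaches the same yaw with q6 ≈ -148°, so I don't need to regrasp. First I'll take out the tilt.

```bash
cat > corr.py <<'E'
import sys,numpy as np
from scipy.spatial.transform import Rotation as R
from workcell import bot
x,y,z,yaw=map(float,sys.argv[1:5])
o=bot.get_obs();C=R.from_euler('xyz',o['tcp_rot'],degrees=True);D=R.from_euler('xyz',[180,0,yaw],degrees=True)
print('q',o['q'].round(1),'pos',o['ee_pos'].round(4),'rot',o['tcp_rot'].round(2),'F',o['wrist_force'].round(1),'op',round(o['opening'],4))
print('turn',(np.degrees((C.inv()*D).as_rotvec())/6).round(3),'shift cur axes',(C.inv().apply(np.array([x,y,z])-o['ee_pos'])/.06).round(3),'shift in yaw frame',(D.inv().apply(np.array([x,y,z])-o['ee_pos'])/.06).round(3))
E
python3 corr.py .5714 .0118 .1477 10
```

```text
q [ -2.4   8.7   6.8  89.7   6.3 179.9] pos [0.5714 0.0118 0.1306] rot [-173.66    1.56   -2.31] F [ 0.5 -0.9 -1.2] op 0.035
turn [-1.081  0.146 -2.065] shift cur axes [-0.008 -0.031 -0.283] shift in yaw frame [-0.     0.001 -0.285]
```

Request:
arm_command(
  motion=[
    [0.2, [0, 0, -0.15], [-0.54, 0.07, -1]],
    [0.2, [0, 0, -0.15], [-0.54, 0.07, -1]],
    [0.2, [0, 0, 0], [0, 0, 0]],
    [0.2, [0, 0, 0], [0, 0, 0]],
  ],
)

```text
time: 9.45
ee_pos: [0.5715, 0.0102, 0.1479]
tcp_rot: [-179.9, 0.1, 9.5]
wrist_force: [-0.1, -0.1, -0.5]
opening: 0.0353
```

```bash
python3 corr.py .5599 .1552 .1477 20
```

```text
q [1.000e+00 7.300e+00 7.400e+00 9.020e+01 1.000e-01 1.715e+02] pos [0.5715 0.0102 0.1479] rot [-1.7992e+02  9.0000e-02  9.4700e+00] F [-0.1 -0.1 -0.5] op 0.0353
turn [-0.014  0.014 -1.755] shift cur axes [ 0.206 -2.416  0.006] shift in yaw frame [ 0.645 -2.338  0.003]
```

Request:
arm_command(
  motion=[
    [0.2, [0, 0, 0], [0, 0, -1]],
    [0.2, [0, 0, 0], [0, 0, -1]],
    [0.2, [0, 0, 0], [0, 0, -1]],
    [0.2, [0, 0, 0], [0, 0, -1]],
    [0.2, [0, 0, 0], [0, 0, -1]],
    [0.2, [0, 0, 0], [0, 0, -1]],
    [0.2, [0, 0, 0], [0, 0, -1]],
    [0.2, [0, 0, 0], [0, 0, -1]],
    [0.2, [0, 0, 0], [0, 0, -1]],
    [0.2, [0, 0, 0], [0, 0, -1]],
    [0.2, [0, 0, 0], [0, 0, -1]],
    [0.2, [0, 0, 0], [0, 0, -1]],
  ],
)

```text
time: 10.95
ee_pos: [0.5714, 0.0096, 0.1474]
tcp_rot: [-179.8, -0.0, 81.6]
wrist_force: [-0.5, 1.1, 0.3]
opening: 0.0356
```

Request:
arm_command(
  motion=[
    [0.2, [0, 0, 0], [0, 0, -1]],
    [0.2, [0, 0, 0], [0, 0, -1]],
    [0.2, [0, 0, 0], [0, 0, -1]],
    [0.2, [0, 0, 0], [0, 0, -1]],
    [0.2, [0, 0, 0], [0, 0, -1]],
    [0.2, [0, 0, 0], [0, 0, -1]],
    [0.2, [0, 0, 0], [0, 0, -1]],
    [0.2, [0, 0, 0], [0, 0, -1]],
    [0.2, [0, 0, 0], [0, 0, -1]],
    [0.2, [0, 0, 0], [0, 0, -1]],
    [0.2, [0, 0, 0], [0, 0, -1]],
    [0.2, [0, 0, 0], [0, 0, -1]],
  ],
)

```text
time: 12.45
ee_pos: [0.5714, 0.0096, 0.1474]
tcp_rot: [-180.0, -0.2, 153.6]
wrist_force: [1.0, -0.1, -0.8]
opening: 0.0356
```

Request:
arm_command(
  motion=[
    [0.2, [0, 0, 0], [0, 0, -1]],
    [0.2, [0, 0, 0], [0, 0, -1]],
    [0.2, [0, 0, 0], [0, 0, -1]],
    [0.2, [0, 0, 0], [0, 0, -1]],
    [0.2, [0, 0, 0], [0, 0, -1]],
    [0.2, [0, 0, 0], [0, 0, -1]],
    [0.2, [0, 0, 0], [0, 0, -1]],
    [0.2, [0, 0, 0], [0, 0, -1]],
    [0.2, [0, 0, 0], [0, 0, -1]],
    [0.2, [0, 0, 0], [0, 0, -1]],
    [0.2, [0, 0, 0], [0, 0, -1]],
    [0.2, [0, 0, 0], [0, 0, -1]],
  ],
)

```text
time: 13.95
ee_pos: [0.5714, 0.0096, 0.1474]
tcp_rot: [179.9, -0.1, -134.4]
wrist_force: [-0.4, 1.0, -1.1]
opening: 0.035
```

Request:
arm_command(
  motion=[
    [0.2, [0, 0, 0], [0, 0, -1]],
    [0.2, [0, 0, 0], [0, 0, -1]],
    [0.2, [0, 0, 0], [0, 0, -1]],
    [0.2, [0, 0, 0], [0, 0, -1]],
    [0.2, [0, 0, 0], [0, 0, -1]],
    [0.2, [0, 0, 0], [0, 0, -1]],
    [0.2, [0, 0, 0], [0, 0, -1]],
    [0.2, [0, 0, 0], [0, 0, -1]],
    [0.2, [0, 0, 0], [0, 0, -1]],
    [0.2, [0, 0, 0], [0, 0, -1]],
    [0.2, [0, 0, 0], [0, 0, -1]],
    [0.2, [0, 0, 0], [0, 0, -1]],
  ],
)

```text
time: 15.45
ee_pos: [0.5714, 0.0096, 0.1474]
tcp_rot: [179.9, 0.1, -62.4]
wrist_force: [-0.1, 0.6, -0.3]
opening: 0.0352
```

```bash
python3 corr.py .5599 .1552 .1477 -16.5
```

```text
q [ 9.000e-01  7.400e+00  7.400e+00  9.020e+01  1.000e-01 -1.167e+02] pos [0.5714 0.0096 0.1474] rot [ 1.7989e+02  1.1000e-01 -6.2370e+01] F [-0.1  0.6 -0.3] op 0.0352
turn [ 0.01   0.026 -7.645] shift cur axes [-2.239 -0.956 -0.003] shift in yaw frame [-0.873 -2.273 -0.005]
```

Request:
arm_command(
  motion=[
    [0.2, [0, 0, 0], [0, 0, -0.956]],
    [0.2, [0, 0, 0], [0, 0, -0.956]],
    [0.2, [0, 0, 0], [0, 0, -0.956]],
    [0.2, [0, 0, 0], [0, 0, -0.956]],
    [0.2, [0, 0, 0], [0, 0, -0.956]],
    [0.2, [0, 0, 0], [0, 0, -0.956]],
    [0.2, [0, 0, 0], [0, 0, -0.956]],
    [0.2, [0, 0, 0], [0, 0, -0.956]],
    [0.2, [-0.218, -0.568, 0], [0, 0, 0]],
    [0.2, [-0.218, -0.568, 0], [0, 0, 0]],
    [0.2, [-0.218, -0.568, 0], [0, 0, 0]],
    [0.2, [-0.218, -0.568, 0], [0, 0, 0]],
  ],
)

```text
time: 16.95
ee_pos: [0.56, 0.1562, 0.1475]
tcp_rot: [180.0, 0.2, -16.7]
wrist_force: [0.5, -0.3, -1.0]
opening: 0.0352
```

Request:
arm_command(
  motion=[
    [0.2, [0, 0, 0.3], [0, 0, 0]],
    [0.2, [0, 0, 0], [0, 0, 0]],
    [0.2, [0, 0, 0], [0, 0, 0]],
  ],
)

```text
time: 17.32
ee_pos: [0.5603, 0.155, 0.1303]
tcp_rot: [180.0, 0.1, -16.6]
wrist_force: [-0.1, -0.3, 0.3]
opening: 0.035
```

```bash
python3 corr.py .5599 .1552 .1297 -16.5; python3 look.py 7 256 202 380 190; python3 - <<'E'
from h import *
b=cv2.imread('pics/s7.png')
r=b[155:230,340:430];o=cv2.resize(r,None,fx=8,fy=8,interpolation=cv2.INTER_NEAREST).astype(float)
cv2.imwrite('pics/z7.png',np.clip(255*(o/255)**.5,0,255).astype('uint8'))
E
```

```text
q [  15.4    8.6    6.8   88.4    0.  -147.9] pos [0.5603 0.155  0.1303] rot [ 1.7998e+02  1.0000e-01 -1.6630e+01] F [-0.1 -0.3  0.3] op 0.035
turn [ 0.003  0.017 -0.021] shift cur axes [-0.007 -0.002  0.01 ] shift in yaw frame [-0.007 -0.002  0.01 ]
17.425 [0.5605 0.155  0.1307] [-1.800e+02  6.000e-02 -1.662e+01] [ 0.22 -0.13  0.4 ] 0.0355
```

View pics/z7.png

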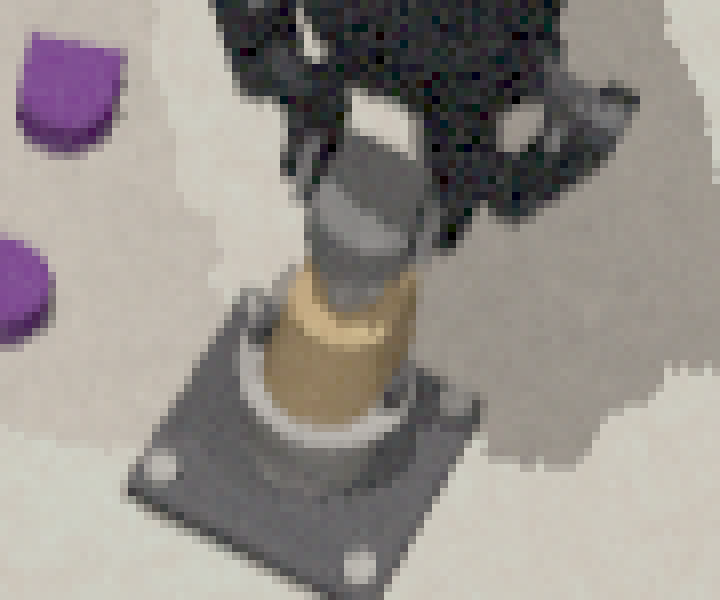

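```bash
python3 - <<'E'
from h import *
a=np.radians(-16.6);x=np.array([np.cos(a),np.sin(a),0]);y=np.array([-x[1],x[0],0]);h=np.array([.5583,.1539,0])
o=cv2.imread('pics/z7.png')
for z,c in((.179,(0,0,255)),(.157,(0,255,255))):
    for u,v in((.022,0),(-.02,.019),(-.02,-.019),(.003,.019),(.003,-.019)):
        p,q=proj('scene',h+u*x+v*y+[0,0,z]);cv2.circle(o,(int((p-340+.5)*8),int((q-155+.5)*8)),3,c,-1)
cv2.imwrite('pics/z7b.png',o)
E
```

```text
(no output)
```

View pics/z7b.png

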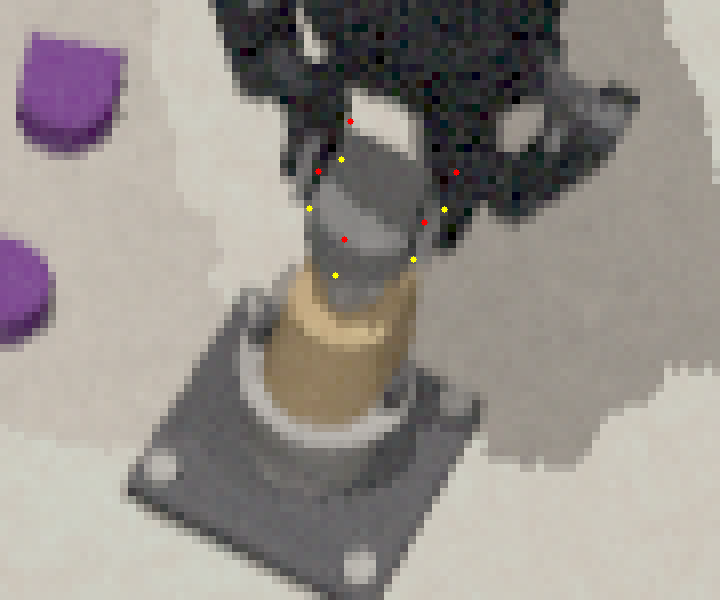

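```bash
python3 - <<'E'
from h import *
b=cv2.imread('pics/s7.png')
r=b[168:198,370:402];o=cv2.resize(r,None,fx=20,fy=20,interpolation=cv2.INTER_NEAREST).astype(float)
o=np.clip(255*(o/160)**.6,0,255).astype('uint8')
a=np.radians(-16.6);x=np.array([np.cos(a),np.sin(a),0]);y=np.array([-x[1],x[0],0]);h=np.array([.5583,.1539,0])
for z,c in((.179,(0,0,255)),(.157,(0,255,255))):
    for u,v in((.022,0),(-.02,.019),(-.02,-.019),(.003,.019),(.003,-.019),(.0164,.0134),(.0164,-.0134)):
        p,q=proj('scene',h+u*x+v*y+[0,0,z]);cv2.circle(o,(int((p-370+.5)*20),int((q-168+.5)*20)),4,c,-1)
cv2.imwrite('pics/z7c.png',o)
E
```

```text
(no output)
```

View pics/z7c.png

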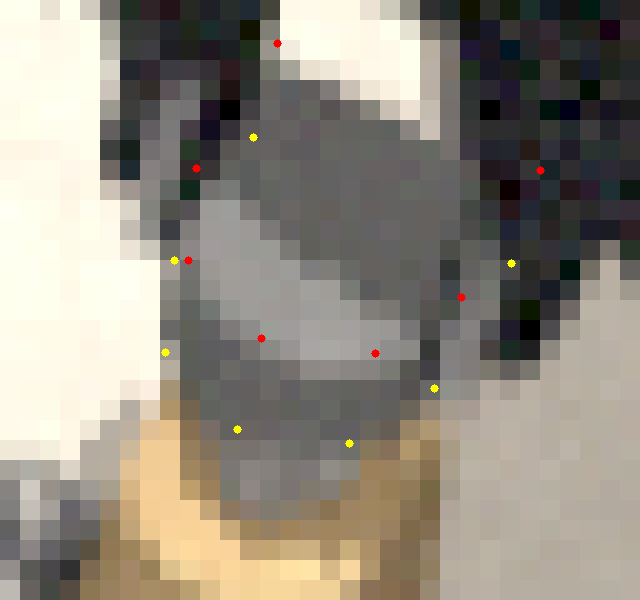

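Request:
arm_command(
  motion=[
    [0.2, [0, 0, 0.15], [0, 0, 0]],
    [0.2, [0, 0, 0.1], [0, 0, 0]],
    [0.2, [0, 0, 0], [0, 0, 0]],
    [0.2, [0, 0, 0], [0, 0, 0]],
  ],
)

```text
time: 17.92
ee_pos: [0.5601, 0.1555, 0.1151]
tcp_rot: [180.0, 0.1, -16.5]
wrist_force: [0.2, -0.6, -0.5]
opening: 0.0352
```

```bash
python3 corr.py .5599 .1552 .1157 -16.5; python3 look.py 8 256 202 380 190; python3 - <<'E'
from h import *
b=cv2.imread('pics/s8.png')
r=b[168:208,366:406];o=cv2.resize(r,None,fx=15,fy=15,interpolation=cv2.INTER_NEAREST).astype(float)
o=np.clip(255*(o/160)**.6,0,255).astype('uint8')
a=np.radians(-16.6);x=np.array([np.cos(a),np.sin(a),0]);y=np.array([-x[1],x[0],0]);h=np.array([.5583,.1539,0])
zt=bot.get_obs()['ee_pos'][2]+.0262
for z,c in((zt+.022,(0,0,255)),(zt,(0,255,255))):
    for u,v in((.022,0),(-.02,.019),(-.02,-.019),(.003,.019),(.003,-.019),(.0164,.0134),(.0164,-.0134)):
        p,q=proj('scene',h+u*x+v*y+[0,0,z]);cv2.circle(o,(int((p-366+.5)*15),int((q-168+.5)*15)),3,c,-1)
cv2.imwrite('pics/z8.png',o)
E
```

```text
q [  15.5    8.5    5.1   86.7    0.  -148. ] pos [0.5601 0.1555 0.1151] rot [ 1.7997e+02  9.0000e-02 -1.6540e+01] F [ 0.2 -0.6 -0.5] op 0.0352
turn [ 0.004  0.014 -0.006] shift cur axes [-0.002  0.006 -0.011] shift in yaw frame [-0.002  0.006 -0.011]
18.025 [0.5602 0.1556 0.1152] [ 1.7998e+02  7.0000e-02 -1.6540e+01] [-0.36  0.11 -1.06] 0.0349
```

View pics/z8.png

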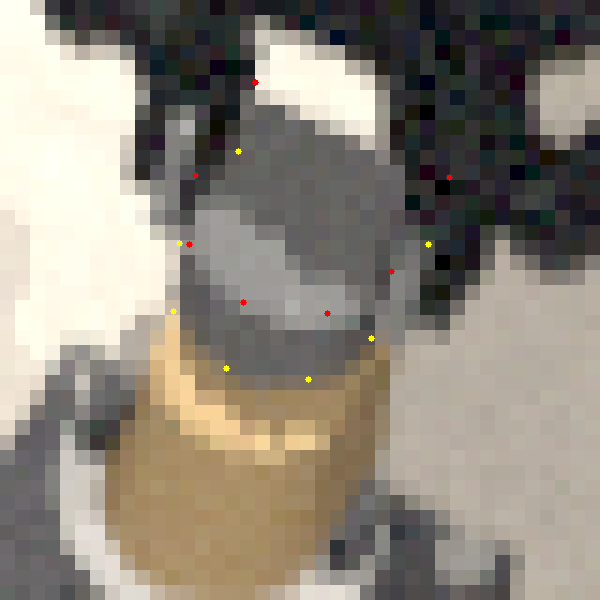

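The cap lines up over the heel to within about 2 mm, nose over nose: the rim's nose is at about (275,388) in the crop and I expected (268,382). Next I'll lower it onto the stud.

Request:
arm_command(
  motion=[
    [0.2, [0, 0, 0.06], [0, 0, 0]],
    [0.2, [0, 0, 0.06], [0, 0, 0]],
    [0.2, [0, 0, 0.03], [0, 0, 0]],
    [0.2, [0, 0, 0], [0, 0, 0]],
  ],
)

```text
time: 18.52
ee_pos: [0.56, 0.1555, 0.1058]
tcp_rot: [180.0, 0.1, -16.5]
wrist_force: [0.1, -0.4, -0.7]
opening: 0.035
```

Request:
arm_command(
  motion=[
    [0.2, [0, 0, 0.03], [0, 0, 0]],
    [0.2, [0, 0, 0], [0, 0, 0]],
    [0.2, [0, 0, 0], [0, 0, 0]],
  ],
)

```text
time: 18.9
ee_pos: [0.5602, 0.1555, 0.1044]
tcp_rot: [180.0, 0.1, -16.5]
wrist_force: [-0.0, 0.4, 2.4]
opening: 0.0353
```

Request:
arm_command(
  motion=[
    [0.2, [0, 0, 0.03], [0, 0, 0]],
    [0.2, [0, 0, 0], [0, 0, 0]],
    [0.2, [0, 0, 0], [0, 0, 0]],
  ],
)

```text
time: 19.27
ee_pos: [0.5603, 0.1555, 0.1027]
tcp_rot: [180.0, 0.1, -16.5]
wrist_force: [0.1, 0.2, 3.1]
opening: 0.0353
```

Request:
arm_command(
  motion=[
    [0.2, [0, 0, 0.03], [0, 0, 0]],
    [0.2, [0, 0, 0], [0, 0, 0]],
    [0.2, [0, 0, 0], [0, 0, 0]],
  ],
)

```text
time: 19.65
ee_pos: [0.5603, 0.1555, 0.1009]
tcp_rot: [180.0, 0.1, -16.5]
wrist_force: [0.5, -0.7, 4.2]
opening: 0.0357
```

Contact came at the predicted height, 0.1044, with no side load, so the cap is centred. I'll press on.

Request:
arm_command(
  motion=[
    [0.2, [0, 0, 0.04], [0, 0, 0]],
    [0.2, [0, 0, 0.04], [0, 0, 0]],
    [0.2, [0, 0, 0], [0, 0, 0]],
  ],
  newtons=100,
)

```text
time: 20.02
ee_pos: [0.5602, 0.1552, 0.0952]
tcp_rot: [179.9, 0.1, -16.6]
wrist_force: [2.0, -2.4, -4.6]
opening: 0.0346
```

Request:
arm_command(
  motion=[
    [0.2, [0, 0, 0.04], [0, 0, 0]],
    [0.2, [0, 0, 0.04], [0, 0, 0]],
    [0.2, [0, 0, 0], [0, 0, 0]],
  ],
)

```text
time: 20.4
ee_pos: [0.5599, 0.1555, 0.0909]
tcp_rot: [180.0, 0.1, -16.5]
wrist_force: [0.0, -0.9, 2.1]
opening: 0.0349
```

It clicked: the force dropped to -4.6 N and is rising again on the post spring. I'll keep pressing.

Request:
arm_command(
  motion=[
    [0.2, [0, 0, 0.04], [0, 0, 0]],
    [0.2, [0, 0, 0.04], [0, 0, 0]],
    [0.2, [0, 0, 0.03], [0, 0, 0]],
    [0.2, [0, 0, 0.03], [0, 0, 0]],
    [0.2, [0, 0, 0], [0, 0, 0]],
    [0.2, [0, 0, 0], [0, 0, 0]],
  ],
)

```text
time: 21.15
ee_pos: [0.5601, 0.1556, 0.0841]
tcp_rot: [-180.0, 0.0, -16.5]
wrist_force: [-4.0, -2.7, 11.8]
opening: 0.0347
```

```bash
python3 corr.py .56 .155 .082 -16.5; python3 look.py 9 256 202 380 195; python3 - <<'E'
from h import *
b=cv2.imread('pics/s9.png')
r=b[168:213,366:411];o=cv2.resize(r,None,fx=13,fy=13,interpolation=cv2.INTER_NEAREST).astype(float)
cv2.imwrite('pics/z9.png',np.clip(255*(o/160)**.6,0,255).astype('uint8'))
E
```

```text
q [  15.5    8.5    1.7   83.2    0.  -148. ] pos [0.5601 0.1556 0.0841] rot [-1.7999e+02  2.0000e-02 -1.6530e+01] F [-4.  -2.7 11.8] op 0.0347
turn [-0.002  0.004 -0.005] shift cur axes [0.001 0.01  0.036] shift in yaw frame [0.001 0.01  0.036]
21.25 [0.5601 0.1556 0.0841] [-1.7999e+02  2.0000e-02 -1.6540e+01] [-4.45 -2.18 11.5 ] 0.0346
```

View pics/z9.png

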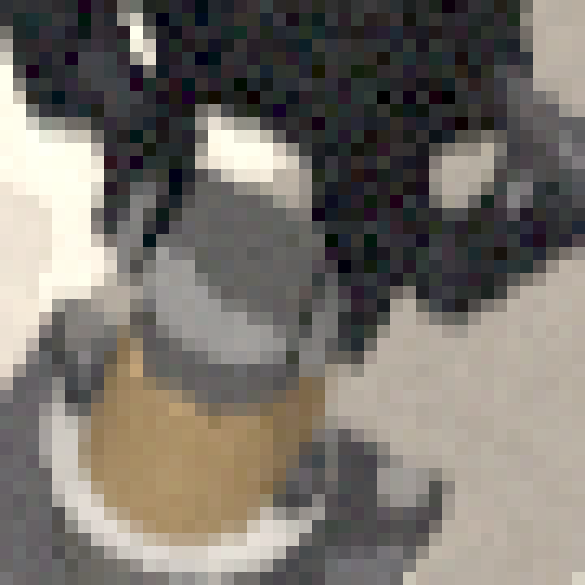

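Request:
arm_command(
  motion=[
    [0.2, [-0.005, 0.006, 0.02], [0, 0, 0]],
    [0.2, [0, 0, 0], [0, 0, 0]],
    [0.2, [0, 0, 0], [0, 0, 0]],
    [0.2, [0, 0, 0], [0, 0, 0]],
  ],
)

```text
time: 21.75
ee_pos: [0.5602, 0.1556, 0.0833]
tcp_rot: [-179.9, -0.0, -16.5]
wrist_force: [-3.3, -1.6, 14.2]
opening: 0.0345
```

```bash
python3 corr.py .56 .155 .082 -16.5; python3 look.py 10 256 202 380 195; python3 - <<'E'
from h import *
b=cv2.imread('pics/s10.png');a=cv2.imread('pics/t10.png')
# where do the untouched things and cap appear
cv2.imwrite('pics/f10.png',np.clip(b*1.5,0,255).astype('uint8'))
E
```

```text
q [  15.5    8.4    1.5   83.     0.  -148. ] pos [0.5602 0.1556 0.0833] rot [-1.7994e+02 -3.0000e-02 -1.6530e+01] F [-3.3 -1.6 14.2] op 0.0345
turn [-0.01  -0.004 -0.005] shift cur axes [0.    0.01  0.021] shift in yaw frame [0.    0.01  0.021]
21.85 [0.5601 0.1556 0.0833] [-1.7994e+02 -2.0000e-02 -1.6530e+01] [-3.29 -2.21 14.15] 0.0345
```

View pics/f10.png

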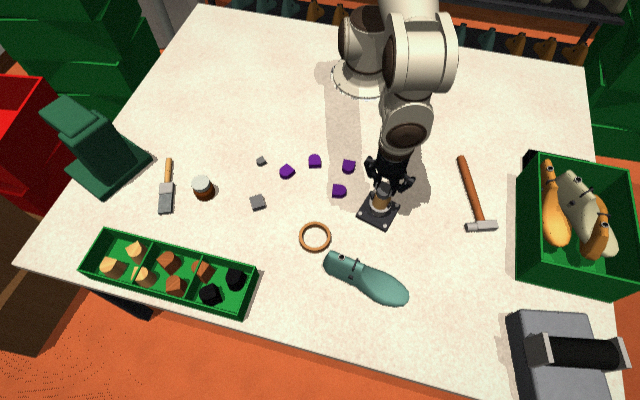

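The post is about 8.8 mm down, from 14.2 N. Rim height from the TCP (0.1095) and heel height from the force (0.1092) agree. The other caps, at (261,160) and (258,202), and everything else are where they were. Handing in.

```bash
python3 -c "
from workcell import bot
print(bot.job_done());o=bot.get_obs();print(o['time'],o['ee_pos'],o['wrist_force'],o['opening'])"
```

```text
the job is handed in; nothing more can be done
None
the job is handed in; nothing more can be done
```

I fitted the large grey D-cap onto the heel's stud, pressed it past the click and handed in while still pressing down. I held it by its sides with a 100 N grip, and no verdict came back.

**Last checks:**
- **Press:** 14.2 N straight down, which puts the post about 8.8 mm down. The fingertips' height gives 8.5 mm.
- **Fit:** rim height and heel height agree to about 0.3 mm, so the cap looks flush. The tool was level and at the heel's measured yaw.
- **Other things:** in the scene view the two wrong caps, the purple ones and the rest of the bench were where they started.

**What disagreed or went wrong:**
- **Fingertip height:** the fingertips sit about 33 mm higher than the stated TCP implies. I set the grasp height by pictures and wrist force instead.
- **Joint limit:** the last joint hit its limit on the first turn, which tilted the tool about 6°. I went the long way round with the cap still held.
- **Camera offset:** the two cameras differ by about 3–4 mm, but by the same amount for cap and heel, so it cancelled.
- **Side load:** about 4 N of sideways force remained at the end.

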